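# Push the drinks tray between the dock's posts

## Robot

A 6-joint arm with a two-finger parallel gripper is mounted at the origin on a cart in front of the work surface, level with it; the furniture and walls round the work are solid. World frame = base frame: x ahead of the robot, y to its left, z up, the work surface at z = 0. Lengths are in m, angles in rad, forces in N, time in s.
With the tool pointing down it reaches from about 0.35 to 0.775 m from the base axis. Payload 5.5 kg.
Tool frame: the origin (TCP) lies midway between the tips of the shut fingers; the grasp point (between the pads) lies 19 mm behind it; z points along the fingers, x is the direction in which the jaws open and shut, and the axes are right-handed (so a half turn about z gives the same grasp; the last joint's range is limited). The gripper opens to 85 mm and grips with 20 to 120 N. Pads are 22 mm wide; open, the fingers measure 114 mm over their backs; the gripper's body (76 mm by 85 mm) begins 54 mm behind the grasp point. The pads swing forward as they close: fully open they stand 13 mm farther back than shut.
Start: joints at [-1.299, 0.313, 0.046, 1.304, 0, 1.431], TCP at [0.23, -0.527, 0.195] pointing down, gripper open.
Joint ranges: [-2.76, 2.76], [-0.86, 1.69], [-1.03, 1.26], [-2.2, 2.34], [-1.47, 1.5], [-3.14, 3.14]. Speed limits (rad/s): [2.57, 2.57, 3.14, 3.14, 3.14, 3.14].

## Interface

Orientations are given as a unit quaternion [w, x, y, z].
In Python, from workcell import env gives the robot as it stands.
- The arm moves only by the tool servo_tool, never from a script. Its argument "targets" is a list of rows, each an object with "xyz": the shift along the tool's x, y, z in m, a list of three; "twist": the turn, a rotation vector about the tool's x, y, z in rad, a list of three; "jaw": the opening, from 0 (shut) to 1 (fully open). A call has 1 to 12 rows; each row is the pose to reach, as a shift and turn from the pose commanded when the call began, along the tool's axes at that moment; what a row does not reach only later rows make up. A row lasts 1/12 s, in which the tool goes at most 41.7 mm and 7.16 degrees, less where a joint would pass 70% of its speed; a pose out of reach is approached as far as the arm can. A call with a gripper value outside its range is refused whole. The fingers move at their own pace and stop on an object; "squeeze" is the grip in N (left out, the last holds). Time passes only in rows, so rows that repeat a pose let the fingers close. It gives the time, the measured TCP pose, the force and the opening at its end, in the units of the state.
- env.get_state(): the state, without advancing time (a new reading comes with each control period).
- env.read_camera(name): name is "side" or "top"; returns a dict with "color" (480x640x3 uint8, red, green, blue), "depth" (480x640 float32, m along the optical axis (not along the pixel's ray), 0 where there is no reading), "fx", "fy", "cx", "cy" (pixels), "k1" (the pictures are not rectified: a ray, as slopes to the right and down, at radius r is drawn at 1 + k1 r^2 times it, then the intrinsics apply), "eye" and "attitude" of the camera in the world. Camera axes: x right, y down, z forward; pixel columns grow to the right and rows downward; lengths in m; the calibration is good to about 2 mm. A picture is of the moment at which its call begins.
- env.hand_in(): hands the job in, once; it reports no verdict.
The state is a dict: "clock": time; "joint_pos": joint angles; "qvel": joint speeds; "tau": joint torques, N m; "tcp_pos": TCP position; "orientation": TCP orientation; "wrist_force": force on the tool from outside, world axes, zero at the start; "ft_torque": the same for the moment, N m; "finger_gap": finger opening in m.
Only numpy, scipy, OpenCV 4.12 (cv2) and the standard library are available. Lean on these libraries where they do the work, as an engineer would, in place of code of your own. Each camera call takes 0.05 s, during which the arm holds its last target. There are 200 camera calls.

## Task

Push the small wooden tray, with the cup standing on it, along the worktop and through the narrow gap between the two round posts of the steel dock, until it is fully home against the dock's back stop. Only push it with the fingers: do not lift or tip the tray, do not touch the cup, which must stay standing on the tray, and leave everything else where it is. Finish with the robot clear.

Things in the scene. Friction and masses are not known exactly. Their poses are not given: they have to be found in the camera images.
- tray: Loose wooden tray, 130 mm long (own x) x 90 wide (own y) x 24 high, upright rim 6 mm thick all round, 6 mm floor, both ends alike. Origin: centre of its underside, z up. About 0.3 kg; slides on the worktop. It starts before the dock's mouth (centre 155 to 205 mm from home along the dock's x), up to 40 mm off the dock's middle line and turned up to 0.35 rad from it.
- dock: Fixed U-shaped steel dock on the worktop, no floor. Origin, at worktop level: where the tray's origin lies when home. +x points inward, mouth to back stop (world about +y), z up. Two round posts, 30 mm across, 42 high, at x=-20, y=+-63 mm leave a 96 mm gap. Behind them rails (inner faces y=+-58, 30 high) run to the back stop (inner face x=+65, 34 high). The home tray stands 30 mm out in front of the posts.
- cup: White china espresso cup, 60 x 82 x 52 mm with its ear, standing loose on the tray's floor near the middle (its top about 60 mm above the worktop). Origin: centre of the underside of its outline box, ear included; the cup's round body is centred about 11 mm from it, away from the ear. z up. Not to be touched.
- tamper: Loose coffee tamper, steel foot and wooden knob, 58 mm across, 99 mm high, standing beside the dock on the side away from the robot. Origin: centre of its underside. Leave alone.
- marker_pen: Loose marker pen, 136 mm long, 13 mm thick, lying beside the dock on the robot's side. Origin: centre of its underside. Leave alone.
- portafilter: Loose portafilter with black handle, 90 x 210 x 37 mm, lying to the right of the work. Origin: centre of its underside. Leave alone.
Things that resemble listed ones, but are neither listed nor needed, are in the scene too. Leave any green look-alike of the tray alone.

How it is judged:
By the outcome, as a careful person would: the job done as asked, in the order asked, and still so for the second after the job is handed in, with the robot touching nothing.
It also fails if it takes over 66 s, if anything falls off the work surface, if the arm or the gripper's body presses on something with over 40 N, if the wrist force passes 120 N, or if a joint passes its speed limit or range.

## Working session

There is one attempt and no reset: what is moved stays moved. The work goes in short steps, Python scripts to look and compute and a tool call to move; the robot and the scene stay as the last step left them, time stands still between calls to the robot, and variables do not carry over. Pictures are saved under pics/ and viewed, about 8 in all and at most 12, crops included, and the job is handed in when it is done.

Besides the shell and the picture viewer there is one more tool, called after ">>>" as name([rows], argument=value, ...), one row to a line, values as JSON. servo_tool: Moves the arm, as the interface text tells. Its arguments: {"type":"object","properties":{"targets":{"type":"array","items":{"type":"object","properties":{"xyz":{"type":"array","items":{"type":"number"}},"twist":{"type":"array","items":{"type":"number"}},"jaw":{"type":"number"}}}},"squeeze":{"type":"number"}},"required":["targets"]}

```bash
ls; mkdir -p pics; cat > h.py <<'E'
import numpy as np,cv2
from scipy.spatial.transform import Rotation as R
from workcell import env
def cam(n):
    c=env.read_camera(n); a=c["attitude"]; c["R"]=R.from_quat([a[1],a[2],a[3],a[0]]).as_matrix() if np.size(a)==4 else np.array(a)
    c["K"]=np.array([[c["fx"],0,c["cx"]],[0,c["fy"],c["cy"]],[0,0,1]]);c["D"]=np.array([c["k1"],0,0,0.]);return c
def rays(c,uv):
    s=cv2.undistortPoints(np.array(uv,float).reshape(-1,1,2),c["K"],c["D"]).reshape(-1,2)
    return np.c_[s,np.ones(len(s))]
def cloud(c):
    v,u=np.mgrid[:480,:640]; r=rays(c,np.c_[u.ravel(),v.ravel()])
    return ((r*c["depth"].reshape(-1,1))@c["R"].T+c["eye"]).reshape(480,640,3)
def onz(c,uv,z):
    d=rays(c,uv)@c["R"].T; e=np.array(c["eye"]); return e+d*((z-e[2])/d[:,2])[:,None]
def save(n,im): cv2.imwrite("pics/"+n,cv2.cvtColor(im,cv2.COLOR_RGB2BGR))
E
python3 - <<'E'
from h import *
print(env.get_state())
for n in("top","side"):
    c=cam(n);print(n,{k:c[k] for k in("fx","cx","cy","k1","eye","attitude")},(c["depth"]>0).mean());save(n+"0.png",c["color"])
E
```

```text
pics
{'clock': 0.0, 'joint_pos': array([-1.29862057e+00,  3.14024890e-01,  4.49549238e-02,  1.30357791e+00,
       -1.87165128e-05,  1.43120957e+00]), 'qvel': array([-4.10514937e-05, -1.29512970e-03, -4.74313650e-04,  2.34230246e-04,
       -8.38980745e-04,  3.59648658e-04]), 'tau': array([ 7.36643615e-04, -4.80626500e+01,  2.98533064e+01,  1.95767172e-02,
       -4.69556392e-05,  8.23227140e-06]), 'tcp_pos': array([ 0.22996404, -0.52637786,  0.19388515]), 'orientation': array([-6.02777731e-04,  8.36726944e-01, -5.47619543e-01, -7.02715462e-04]), 'wrist_force': array([-1.08135946,  0.91980061,  0.17497769]), 'ft_torque': array([-0.04942781, -0.00157954, -0.02762058]), 'finger_gap': 0.08555597185586873}
top {'fx': 585.5169532068733, 'cx': 319.57204424716696, 'cy': 238.51870452372006, 'k1': -0.016190790597577952, 'eye': array([0.49906362, 0.04034218, 1.1612121 ]), 'attitude': array([-0.03529635,  0.71180514, -0.70107935,  0.02398669])} 0.99595703125
side {'fx': 537.4723472449124, 'cx': 311.7032090253349, 'cy': 246.64780309821504, 'k1': 0.03140147310893138, 'eye': array([0.41282172, 1.06628167, 0.71404626]), 'attitude': array([ 0.0310528 , -0.07914591,  0.87326297, -0.47977435])} 0.9959505208333334
```

View pics/top0.png

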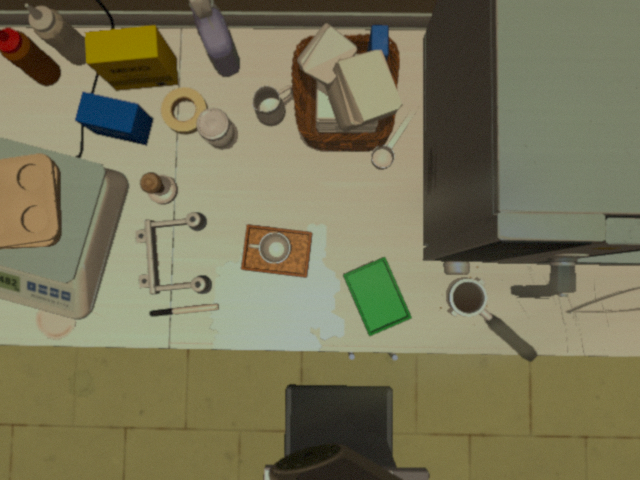

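View pics/side0.png

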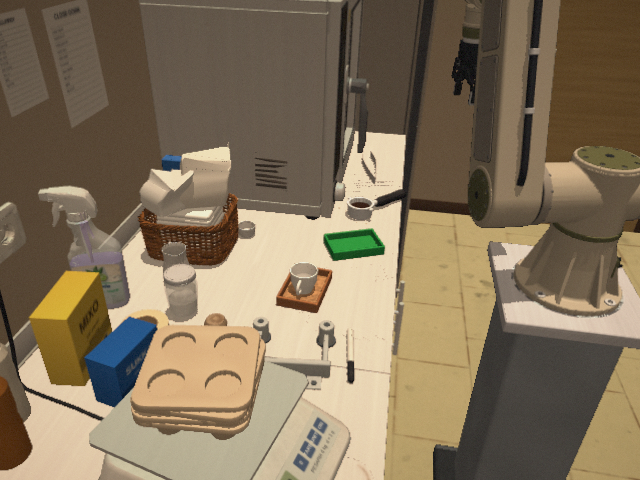

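The top view shows the brown tray with the cup at (277,250). The only look-alike is the green tray at (377,296). The dock posts are at (195,221) and (200,285), the tamper is at (158,187) and the pen at (184,310). In the side view the brown tray is at (305,288) and the posts are at (261,327) and (326,330).

```bash
cat >> h.py <<'E'
def rect(p):
    (cx,cy),(w,h),a=cv2.minAreaRect(p.astype(np.float32)); 
    if w<h: w,h,a=h,w,a+90
    return np.array([cx,cy]),w,h,np.radians((a+0)%180)
def tray(c,lo=0.014):
    P=cloud(c); hsv=cv2.cvtColor(c["color"],cv2.COLOR_RGB2HSV)
    m=(hsv[...,0]<20)&(hsv[...,1]>110)&(P[...,2]>lo)&(P[...,2]<0.034)&(P[...,0]>.25)&(P[...,0]<.68)&(P[...,1]>-.2)&(P[...,1]<.4)
    m=cv2.morphologyEx(m.astype(np.uint8),cv2.MORPH_OPEN,np.ones((2,2)))
    n,l,s,_=cv2.connectedComponentsWithStats(m,connectivity=8)
    k=1+np.argmax(s[1:,4]); q=P[l==k]
    return rect(q[:,:2])+(np.median(q[:,2]),len(q)),l==k
E
python3 - <<'E'
from h import *
for n in("top","side"):
    c=cam(n); t,m=tray(c); print(n,t)
    P=cloud(c)
    # outline by pixel: rim top at z=.024
    v,u=np.nonzero(m); q=onz(c,np.c_[u,v],.024); print(" onz",rect(q[:,:2]))
    # posts: points z in .036-.046
    z=P[...,2]; r=(P[...,0]>.3)&(P[...,0]<.65)&(P[...,1]>.1)&(P[...,1]<.4)
    k,l,s,ce=cv2.connectedComponentsWithStats((r&(z>.036)&(z<.048)).astype(np.uint8))
    for i in range(1,k):
        if s[i,4]>15: p=P[l==i]; print(" high",ce[i].round(),s[i,4],p.min(0).round(3),p.max(0).round(3),np.median(p,0).round(3))
    k,l,s,ce=cv2.connectedComponentsWithStats((r&(z>.024)&(z<.036)).astype(np.uint8))
    for i in range(1,k):
        if s[i,4]>60: p=P[l==i]; print(" mid",ce[i].round(),s[i,4],p.min(0).round(3),p.max(0).round(3),np.median(p,0).round(3),rect(p[:,:2]))
    im=cv2.resize(c["color"][(170,210) if 0 else slice(170,340),120:330] if n=="top" else c["color"][240:400,220:400],None,fx=3.5,fy=3.5,interpolation=cv2.INTER_CUBIC); save(n+"crop.png",im)
E
```

```text
top (array([0.568151  , 0.13616841]), 0.1157066822052002, 0.08780515938997269, np.float64(1.4679955123986934), np.float64(0.02231974234440881), 298)
 onz (array([0.56790191, 0.13531706]), 0.11559497565031052, 0.08743607252836227, np.float64(1.4603639579789625))
 high [193. 219.] 182 [0.614 0.291 0.036] [0.641 0.32  0.047] [0.627 0.305 0.042]
 high [270. 242.] 66 [0.554 0.121 0.036] [0.599 0.171 0.047] [0.588 0.161 0.041]
 high [198. 284.] 186 [0.489 0.277 0.036] [0.516 0.306 0.047] [0.502 0.291 0.042]
 mid [159. 256.] 802 [0.484 0.308 0.024] [0.631 0.4   0.036] [0.553 0.38  0.031] (array([0.55892199, 0.35568687]), 0.14484524726867676, 0.08196647465229034, np.float64(0.1203646780356552))
 mid [274. 248.] 179 [0.551 0.122 0.024] [0.597 0.169 0.036] [0.576 0.148 0.029] (array([0.57417762, 0.14521846]), 0.046923939138650894, 0.04662398621439934, np.float64(1.5904682031116333))
side (array([0.52196193, 0.56661719]), 1.0169354677200317, 0.1102130338549614, np.float64(1.6778896492032247), np.float64(0.018926361307728623), 487)
 onz (array([0.5661974 , 0.15240061]), 0.14175668358802795, 0.09
[... 512 characters left out ...]
36] [0.578 0.121 0.031] (array([0.57825047, 0.12154211]), 0.039189085364341736, 0.014138229191303253, np.float64(0.19510289849833917))
 mid [304. 288.] 63 [0.548 0.153 0.024] [0.58  0.194 0.036] [0.568 0.168 0.03 ] (array([0.57018977, 0.16931446]), 0.05034473165869713, 0.017414582893252373, np.float64(0.8929327466312673))
 mid [262. 330.] 73 [0.613 0.298 0.024] [0.64  0.335 0.036] [0.621 0.317 0.031] (array([0.62066954, 0.31825417]), 0.0305110365152359, 0.029338723048567772, np.float64(2.010540814940143))
 mid [307. 357.] 668 [0.483 0.292 0.024] [0.598 0.398 0.036] [0.515 0.386 0.032] (array([0.54262382, 0.34484985]), 0.11656380444765091, 0.10021258890628815, np.float64(0.08057321473342599))
```

View pics/topcrop.png

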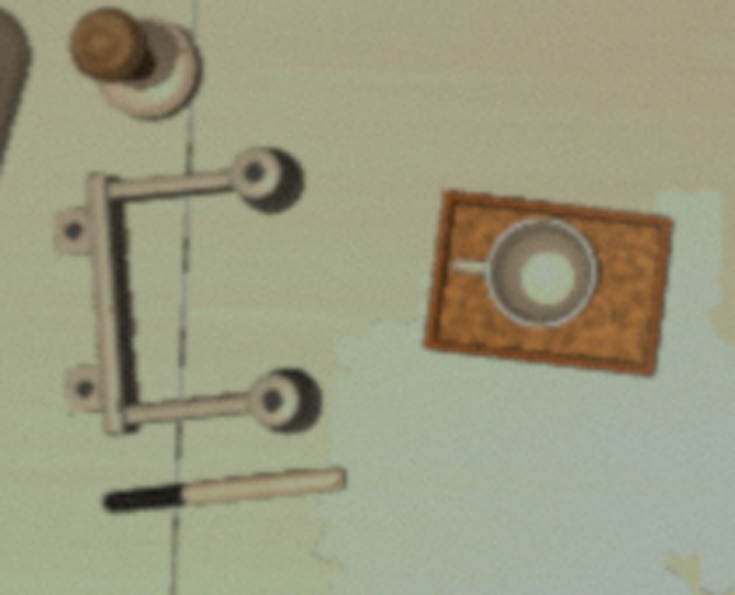

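The close crop confirms the brown tray with the cup on it. Its corners in the crop are about (443,190), (672,216), (655,375) and (426,347). The cup's ear points toward the dock.

```bash
cat >> h.py <<'E'
A=np.array([.627,.3057]);B=np.array([.5025,.291])
yh=(B-A)/np.linalg.norm(B-A); xh=np.array([yh[1],-yh[0]]); O=(A+B)/2+.02*xh; TH=np.arctan2(xh[1],xh[0])
def todock(p): return np.array([(p-O)@xh,(p-O)@yh])
def toworld(p): return O+p[0]*xh+p[1]*yh
def tpose(c,lo=0):
    "tray pose from mask of orange/brown pixels outline, rim top z=.024 (top camera only)"
    hsv=cv2.cvtColor(c["color"],cv2.COLOR_RGB2HSV)
    v,u=np.mgrid[:480,:640]
    w=onz(c,np.c_[u.ravel(),v.ravel()],.024).reshape(480,640,3)
    m=(hsv[...,0]<17)&(hsv[...,1]>120)&(w[...,0]>.42)&(w[...,0]<.66)&(w[...,1]>0)&(w[...,1]<.41)
    m=cv2.morphologyEx(m.astype(np.uint8),cv2.MORPH_OPEN,np.ones((3,3)))
    n,l,s,_=cv2.connectedComponentsWithStats(m); k=1+np.argmax(s[1:,4])
    q=w[l==k][:,:2]; ce,L,W,a=rect(q)
    return todock(ce),a-TH,L,W,m
E
python3 - <<'E'
from h import *
c=cam("top")
k=np.array([[443,190],[672,216],[655,375],[426,347]])/3.5+[120,170]-.36
w=onz(c,k,.024)[:,:2]; print(w.round(4)); e=np.roll(w,-1,0)-w; print(np.linalg.norm(e,axis=1)); ce=w.mean(0); a=(w[0]+w[3]-w[1]-w[2]); print(ce,todock(ce),np.arctan2(a[1],a[0])-TH)
d,th,L,W,m=tpose(c);print(d,th,L,W,m.sum()); print(O,TH)
P=cloud(c); r=(P[...,1]<-.1)&(P[...,1]>-.75)&(P[...,2]>.1)&(P[...,0]<.8)&(P[...,0]>.15)
for y in np.arange(-.7,-.1,.05):
    q=P[r&(abs(P[...,1]-y)<.025)]; 
    if len(q): print(round(y,2),q[:,0].min().round(3),len(q))
E
```

```text
[[0.6211 0.2034]
 [0.6083 0.075 ]
 [0.5197 0.0829]
 [0.5332 0.2105]]
[0.12900666 0.0889851  0.1283307  0.08816304]
[0.57059299 0.14296793] [-0.17499531  0.01241707] -0.21993283292870114
[-0.17447183  0.01259581] -0.22004866567943293 0.12769702076911926 0.0875626876950264 2028
[0.56240484 0.31821203] 1.6883244757828573
-0.5 0.552 4
-0.45 0.551 74
-0.4 0.619 27
-0.35 0.551 160
-0.3 0.489 4825
-0.25 0.488 11766
-0.2 0.528 11479
-0.15 0.55 20842
```

```bash
cat >> h.py <<'E'
import json,os
def cur():
    if os.path.exists("cmd.json"): return json.load(open("cmd.json"))
    return [.23,-.527,.195,-1.159]
def plan(wps,jaw,step=.038,ang=.11,dry=False):
    "wps: list of (x,y,z,yaw) ; prints calls of <=12 rows; stores commanded pose"
    seq=[];p=np.array(cur())
    for w in wps:
        w=np.array(w);n=int(max(1,np.ceil(max(np.linalg.norm((w-p)[:3])/step,abs(w[3]-p[3])/ang))))
        seq+=[p+(w-p)*i/n for i in range(1,n+1)];p=w
    p=np.array(cur())
    for i in range(0,len(seq),12):
        rows=[]
        for s in seq[i:i+12]:
            d=s-p;a=p[3];x=np.array([np.cos(a),np.sin(a)]);y=np.array([x[1],-x[0]])
            rows.append({"xyz":[round(float(v),4) for v in(d[:2]@x,d[:2]@y,-d[2])],"twist":[0,0,round(-float(d[3]),4)],"jaw":jaw})
        print(json.dumps(rows).replace(" ",""))
        r=rows[-1];x=np.array([np.cos(p[3]),np.sin(p[3])]);y=np.array([x[1],-x[0]])
        p=np.r_[p[:2]+r["xyz"][0]*x+r["xyz"][1]*y,p[2]-r["xyz"][2],p[3]-r["twist"][2]]
    json.dump(p.tolist(),open("cmd.json","w"))
def yaw():
    q=env.get_state()["orientation"];x=R.from_quat([q[1],q[2],q[3],q[0]]).as_matrix()[:,0];return np.arctan2(x[1],x[0])
E
python3 - <<'E'
from h import *
print(yaw())
plan([(.35,-.2,.195,-.7),(.56,.0435,.195,-.1024)],0.55)
E
```

```text
-1.158972674268908
[{"xyz":[-0.0252,-0.0241,-0.0],"twist":[0,0,-0.0459],"jaw":0.55},{"xyz":[-0.0503,-0.0482,-0.0],"twist":[0,0,-0.0918],"jaw":0.55},{"xyz":[-0.0755,-0.0723,-0.0],"twist":[0,0,-0.1377],"jaw":0.55},{"xyz":[-0.1007,-0.0963,-0.0],"twist":[0,0,-0.1836],"jaw":0.55},{"xyz":[-0.1258,-0.1204,-0.0],"twist":[0,0,-0.2295],"jaw":0.55},{"xyz":[-0.151,-0.1445,-0.0],"twist":[0,0,-0.2754],"jaw":0.55},{"xyz":[-0.1761,-0.1686,-0.0],"twist":[0,0,-0.3213],"jaw":0.55},{"xyz":[-0.2013,-0.1927,-0.0],"twist":[0,0,-0.3672],"jaw":0.55},{"xyz":[-0.2265,-0.2168,-0.0],"twist":[0,0,-0.4131],"jaw":0.55},{"xyz":[-0.2516,-0.2409,-0.0],"twist":[0,0,-0.459],"jaw":0.55},{"xyz":[-0.2671,-0.2731,-0.0],"twist":[0,0,-0.5254],"jaw":0.55},{"xyz":[-0.2825,-0.3053,-0.0],"twist":[0,0,-0.5918],"jaw":0.55}]
[{"xyz":[0.0051,-0.0354,-0.0],"twist":[0,0,-0.0664],"jaw":0.55},{"xyz":[0.0102,-0.0707,-0.0],"twist":[0,0,-0.1328],"jaw":0.55},{"xyz":[0.0154,-0.1061,-0.0],"twist":[0,0,-0.1992],"jaw":0.55},{"xyz":[0.0205,-0.1414,-0.0],"twist":[0,0,-0.2656],"jaw":0.55},{"xyz":[0.0257,-0.1768,-0.0],"twist":[0,0,-0.332],"jaw":0.55},{"xyz":[0.0308,-0.2121,-0.0],"twist":[0,0,-0.3984],"jaw":0.55},{"xyz":[0.036,-0.2475,-0.0],"twist":[0,0,-0.4648],"jaw":0.55}]
```

>>> servo_tool([
  {"xyz": [-0.025,-0.024,0],"twist": [0,0,-0.046],"jaw": 0.55},
  {"xyz": [-0.05,-0.048,0],"twist": [0,0,-0.092],"jaw": 0.55},
  {"xyz": [-0.0755,-0.072,0],"twist": [0,0,-0.138],"jaw": 0.55},
  {"xyz": [-0.101,-0.096,0],"twist": [0,0,-0.184],"jaw": 0.55},
  {"xyz": [-0.126,-0.12,0],"twist": [0,0,-0.23],"jaw": 0.55},
  {"xyz": [-0.151,-0.1445,0],"twist": [0,0,-0.275],"jaw": 0.55},
  {"xyz": [-0.176,-0.1686,0],"twist": [0,0,-0.321],"jaw": 0.55},
  {"xyz": [-0.201,-0.193,0],"twist": [0,0,-0.367],"jaw": 0.55},
  {"xyz": [-0.2265,-0.217,0],"twist": [0,0,-0.413],"jaw": 0.55},
  {"xyz": [-0.2516,-0.241,0],"twist": [0,0,-0.459],"jaw": 0.55},
  {"xyz": [-0.267,-0.273,0],"twist": [0,0,-0.525],"jaw": 0.55},
  {"xyz": [-0.2825,-0.3053,0],"twist": [0,0,-0.5918],"jaw": 0.55},
])

```text
clock: 1.25
tcp_pos: [0.3971, -0.1442, 0.1952]
orientation: [0.0, 0.96, -0.279, 0.0]
wrist_force: [0.1, -0.3, 0.6]
finger_gap: 0.047
```

>>> servo_tool([
  {"xyz": [0.005,-0.035,0],"twist": [0,0,-0.066],"jaw": 0.55},
  {"xyz": [0.01,-0.071,0],"twist": [0,0,-0.133],"jaw": 0.55},
  {"xyz": [0.015,-0.106,0],"twist": [0,0,-0.2],"jaw": 0.55},
  {"xyz": [0.0205,-0.141,0],"twist": [0,0,-0.266],"jaw": 0.55},
  {"xyz": [0.0257,-0.177,0],"twist": [0,0,-0.332],"jaw": 0.55},
  {"xyz": [0.031,-0.212,0],"twist": [0,0,-0.398],"jaw": 0.55},
  {"xyz": [0.036,-0.2475,0],"twist": [0,0,-0.4648],"jaw": 0.55},
  {"xyz": [0.036,-0.2475,0],"twist": [0,0,-0.4648],"jaw": 0.55},
])

```text
clock: 1.92
tcp_pos: [0.5635, 0.0478, 0.1938]
orientation: [-0.001, 0.999, -0.047, 0.001]
wrist_force: [0.7, -0.4, 0.2]
finger_gap: 0.0468
```

```bash
python3 - <<'E'
from h import *
c=cam("top");s=env.get_state();print(s["tcp_pos"],yaw(),cur());d=tpose(c);print(d[:4])
plan([(.56,.0435,.006,-.1024)],.55)
E
```

```text
[0.56152963 0.04586139 0.19382025] -0.09818647433704643 [0.5600432563682456, 0.04348395761016413, 0.195, -0.10240000000000005]
(array([-0.12182383,  0.00067242]), np.float64(1.4283319352560881), 0.08664298057556152, 0.023499812930822372)
[{"xyz":[-0.0,-0.0,0.0378],"twist":[0,0,-0.0],"jaw":0.55},{"xyz":[-0.0,-0.0,0.0756],"twist":[0,0,-0.0],"jaw":0.55},{"xyz":[-0.0,-0.0,0.1134],"twist":[0,0,-0.0],"jaw":0.55},{"xyz":[-0.0,-0.0,0.1512],"twist":[0,0,-0.0],"jaw":0.55},{"xyz":[-0.0,-0.0,0.189],"twist":[0,0,-0.0],"jaw":0.55}]
```

>>> servo_tool([
  {"xyz": [0,0,0.038],"twist": [0,0,0],"jaw": 0.55},
  {"xyz": [0,0,0.076],"twist": [0,0,0],"jaw": 0.55},
  {"xyz": [0,0,0.113],"twist": [0,0,0],"jaw": 0.55},
  {"xyz": [0,0,0.15],"twist": [0,0,0],"jaw": 0.55},
  {"xyz": [0,0,0.175],"twist": [0,0,0],"jaw": 0.55},
  {"xyz": [0,0,0.189],"twist": [0,0,0],"jaw": 0.55},
  {"xyz": [0,0,0.189],"twist": [0,0,0],"jaw": 0.55},
])

```text
clock: 2.55
tcp_pos: [0.556, 0.0428, 0.0021]
orientation: [0.0, 0.999, -0.052, -0.004]
wrist_force: [-1.2, -1.2, -0.0]
finger_gap: 0.0467
```

```bash
cat >> h.py <<'E'
from scipy.optimize import minimize
def proj(c,X):
    rv=cv2.Rodrigues(c["R"].T)[0]; t=-c["R"].T@np.array(c["eye"]); return cv2.projectPoints(np.array(X,float),rv,t,c["K"],c["D"])[0].reshape(-1,2)
def box(p):
    a=p[2]+TH;h=np.array([np.cos(a),np.sin(a)]);n=np.array([-h[1],h[0]]);w=toworld(p[:2])
    return [np.r_[w+sx*.065*h+sy*.045*n,z] for sx in(-1,1) for sy in(-1,1) for z in(0,.024)]
def hullm(pts,S=4):
    m=np.zeros((480*S,640*S),np.uint8);cv2.fillConvexPoly(m,cv2.convexHull(np.round((pts+.5)*S).astype(np.int32)),1);return m
def fitside(c,p0):
    hsv=cv2.cvtColor(c["color"],cv2.COLOR_RGB2HSV)
    near=cv2.dilate(hullm(proj(c,box(p0)),1),np.ones((25,25)))
    m=((hsv[...,0]<17)&(hsv[...,1]>120)&(near>0)).astype(np.uint8)
    m=cv2.morphologyEx(m,cv2.MORPH_OPEN,np.ones((2,2)))
    n,l,s,_=cv2.connectedComponentsWithStats(m);m=np.isin(l,[i for i in range(1,n) if s[i,4]>25])
    v,u=np.nonzero(m);M=hullm(np.r_[np.c_[u,v]-.45,np.c_[u,v]+.45].astype(float))
    f=lambda q:(lambda h:(M^h).sum()/(M|h).sum())(hullm(proj(c,box(q*[.01,.01,.1]))))
    q0=np.array(p0)/[.01,.01,.1]
    r=minimize(f,q0,method="Nelder-Mead",options=dict(initial_simplex=q0+np.r_[np.zeros((1,3)),np.eye(3)*.8],xatol=.01,fatol=1e-4))
    return r.x*[.01,.01,.1],r.fun
E
python3 - <<'E'
from h import *
c=cam("side");print(fitside(c,[-.175,.0125,-.22]));print(env.get_state()["tcp_pos"],yaw(),env.get_state()["wrist_force"])
save("s2.png",cv2.resize(c["color"][200:400,200:440],None,fx=3.2,fy=3,interpolation=cv2.INTER_CUBIC))
E
```

```text
(array([-0.17231935,  0.0152689 , -0.22301004]), np.float64(0.10190259220491349))
[0.5577427  0.04274979 0.00428116] -0.10396062553289313 [-0.36846682  0.43117795  0.38447851]
```

View pics/s2.png

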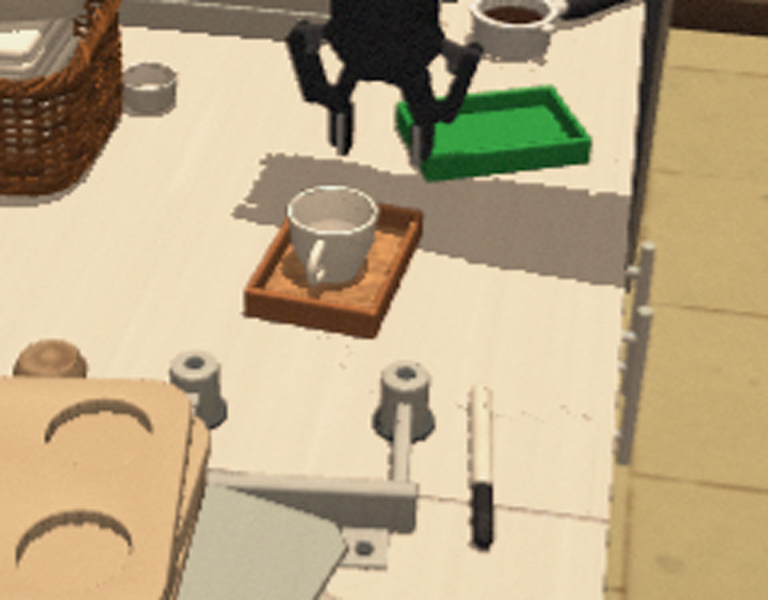

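```bash
cat >> h.py <<'E'
def fit2(c,p0,near=31):
    hsv=cv2.cvtColor(c["color"],cv2.COLOR_RGB2HSV);z=cloud(c)[...,2]
    ig=cv2.dilate(((z>.032)).astype(np.uint8),np.ones((3,3)))
    nr=cv2.dilate(hullm(proj(c,box(p0)),1),np.ones((near,near)))
    m=((hsv[...,0]<17)&(hsv[...,1]>120)&(nr>0)&(ig==0)).astype(np.uint8)
    n,l,s,_=cv2.connectedComponentsWithStats(m);m=np.isin(l,[i for i in range(1,n) if s[i,4]>25])
    v,u=np.nonzero(m);M=hullm(np.r_[np.c_[u,v]-.45,np.c_[u,v]+.45].astype(float))
    I=cv2.resize(1-ig,None,fx=4,fy=4,interpolation=cv2.INTER_NEAREST)
    f=lambda q:(lambda h:((M^h)*I).sum()/((M|h)*I).sum())(hullm(proj(c,box(q*[.01,.01,.1]))))
    q0=np.array(p0)/[.01,.01,.1]
    r=minimize(f,q0,method="Nelder-Mead",options=dict(initial_simplex=q0+np.r_[np.zeros((1,3)),np.eye(3)*.8],xatol=.01,fatol=1e-4))
    return (r.x*[.01,.01,.1]).round(4),round(r.fun,3)
def pusher(t,off=.076,z=.008,lat=0):
    a=t[2]+TH;h=np.array([np.cos(a),np.sin(a)]);n=np.array([-h[1],h[0]]);w=toworld(np.array(t[:2]))-off*h+lat*n
    return (w[0],w[1],z,a-np.pi/2)
def arc(p,segs):
    "segs: list of (length, theta_end, n)"
    out=[];x,y,t=p
    for L,te,n in segs:
        d=(te-t)/n
        for i in range(n): t+=d/2;x+=L/n*np.cos(t);y+=L/n*np.sin(t);t+=d/2;out.append((x,y,t))
    return out
E
python3 - <<'E'
from h import *
c=cam("side");print(fit2(c,[-.175,.0125,-.22]))
p=[-.174,.0135,-.22]
a=arc(p,[(.015,-.34,5),(.01,-.34,3)])
plan([pusher(p,.082),pusher(p)]+[pusher(t) for t in a],.55,step=.0055)
print(a[-1],cur())
E
```

```text
(array([-0.1772,  0.0131, -0.2192]), np.float64(0.024))
[{"xyz":[-0.0002,-0.0047,-0.0005],"twist":[0,0,0.0],"jaw":0.55},{"xyz":[-0.0005,-0.0094,-0.001],"twist":[0,0,0.0],"jaw":0.55},{"xyz":[-0.0007,-0.0141,-0.0015],"twist":[0,0,0.0001],"jaw":0.55},{"xyz":[-0.001,-0.0188,-0.002],"twist":[0,0,0.0001],"jaw":0.55},{"xyz":[-0.001,-0.0218,-0.002],"twist":[0,0,0.0001],"jaw":0.55},{"xyz":[-0.001,-0.0248,-0.002],"twist":[0,0,0.0001],"jaw":0.55},{"xyz":[-0.0027,-0.0278,-0.002],"twist":[0,0,0.0241],"jaw":0.55},{"xyz":[-0.0045,-0.0309,-0.002],"twist":[0,0,0.0481],"jaw":0.55},{"xyz":[-0.0061,-0.034,-0.002],"twist":[0,0,0.0721],"jaw":0.55},{"xyz":[-0.0077,-0.0371,-0.002],"twist":[0,0,0.0961],"jaw":0.55},{"xyz":[-0.0092,-0.0403,-0.002],"twist":[0,0,0.1201],"jaw":0.55},{"xyz":[-0.0088,-0.0436,-0.002],"twist":[0,0,0.1201],"jaw":0.55}]
[{"xyz":[0.0,-0.0033,0.0],"twist":[0,0,-0.0],"jaw":0.55},{"xyz":[0.0,-0.0067,0.0],"twist":[0,0,-0.0],"jaw":0.55}]
(np.float64(-0.15016492393400713), np.float64(0.006022181673287616), -0.3400000000000001) [0.5572246751474458, 0.09428995085637965, 0.008000000000000005, -0.22250000000000003]
```

>>> servo_tool([
  {"xyz": [-0.0002,-0.0047,-0.0005],"twist": [0,0,0],"jaw": 0.55},
  {"xyz": [-0.0005,-0.0094,-0.001],"twist": [0,0,0],"jaw": 0.55},
  {"xyz": [-0.0007,-0.0141,-0.0015],"twist": [0,0,0],"jaw": 0.55},
  {"xyz": [-0.001,-0.0188,-0.002],"twist": [0,0,0],"jaw": 0.55},
  {"xyz": [-0.001,-0.0218,-0.002],"twist": [0,0,0],"jaw": 0.55},
  {"xyz": [-0.001,-0.0248,-0.002],"twist": [0,0,0],"jaw": 0.55},
  {"xyz": [-0.0027,-0.0278,-0.002],"twist": [0,0,0.024],"jaw": 0.55},
  {"xyz": [-0.0045,-0.0309,-0.002],"twist": [0,0,0.048],"jaw": 0.55},
  {"xyz": [-0.0061,-0.034,-0.002],"twist": [0,0,0.072],"jaw": 0.55},
  {"xyz": [-0.0077,-0.0371,-0.002],"twist": [0,0,0.096],"jaw": 0.55},
  {"xyz": [-0.0092,-0.0403,-0.002],"twist": [0,0,0.12],"jaw": 0.55},
  {"xyz": [-0.0088,-0.0436,-0.002],"twist": [0,0,0.12],"jaw": 0.55},
])

```text
clock: 3.65
tcp_pos: [0.5555, 0.0882, 0.0077]
orientation: [0.0, 0.994, -0.111, -0.0]
wrist_force: [1.0, -0.0, 0.3]
finger_gap: 0.0473
```

>>> servo_tool([
  {"xyz": [0,-0.0033,0],"twist": [0,0,0],"jaw": 0.55},
  {"xyz": [0,-0.0067,0],"twist": [0,0,0],"jaw": 0.55},
  {"xyz": [0,-0.0067,0],"twist": [0,0,0],"jaw": 0.55},
])

```text
clock: 3.9
tcp_pos: [0.5578, 0.095, 0.0078]
orientation: [-0.0, 0.994, -0.11, 0.0]
wrist_force: [-0.1, 0.1, 0.2]
finger_gap: 0.0471
```

```bash
python3 - <<'E'
from h import *
c=cam("side");print(fit2(c,[-.15,.006,-.34],41));s=env.get_state();print(s["tcp_pos"],yaw(),s["wrist_force"],cur())
save("s3.png",cv2.resize(c["color"][200:400,200:440],None,fx=3.2,fy=3,interpolation=cv2.INTER_CUBIC))
E
```

```text
(array([-0.1773,  0.0131, -0.211 ]), np.float64(0.031))
[0.55760422 0.094655   0.00777171] -0.22148935876925172 [-0.19797509  0.34362185  0.12608604] [0.5572246751474458, 0.09428995085637965, 0.008000000000000005, -0.22250000000000003]
```

View pics/s3.png

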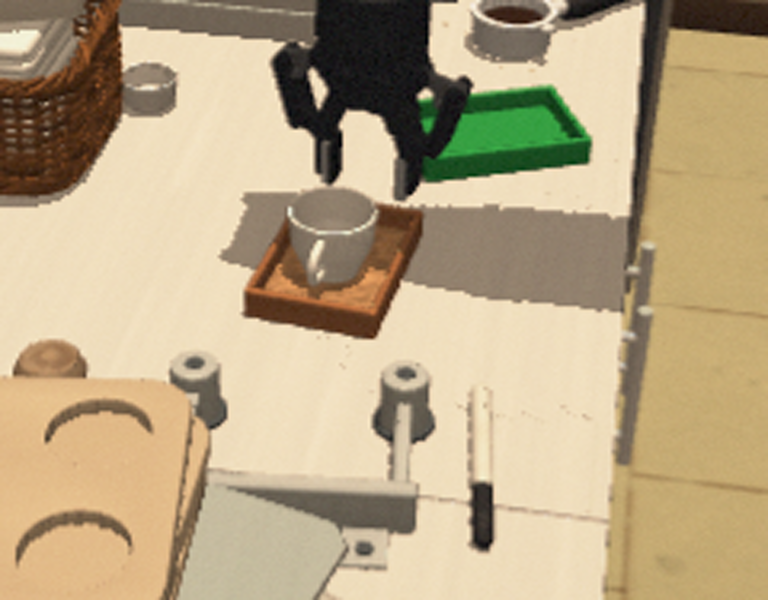

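```bash
python3 - <<'E'
from h import *
c=cam("side");s=env.get_state();t=s["tcp_pos"];y=yaw();ex=np.array([np.cos(y),np.sin(y),0])
for k in(-.03,.03):
  for z in(0,.01,.02,.03,.04): 
    q=(proj(c,[t+k*ex+[0,0,z]])[0]-[200,200])*[3.2,3];print(k,z,q.round())
P=cloud(c);g=c["color"].max(2)<70
m=g&(P[...,1]>.03)&(P[...,1]<.16)&(P[...,0]>.48)&(P[...,0]<.65)&(P[...,2]<.12)&(P[...,2]>.003)
q=P[m];o=q[:,2].argsort();print(q[o][:12].round(4))
for a in np.arange(.0,.12,.01):
  k=q[abs(q[:,2]-a-.005)<.005]
  if len(k): print(a.round(2),len(k),k.min(0).round(3),k.max(0).round(3))
E
```

```text
-0.03 0 [405. 240.]
-0.03 0.01 [405. 229.]
-0.03 0.02 [406. 218.]
-0.03 0.03 [407. 206.]
-0.03 0.04 [407. 195.]
0.03 0 [326. 220.]
0.03 0.01 [326. 209.]
0.03 0.02 [326. 199.]
0.03 0.03 [326. 187.]
0.03 0.04 [327. 176.]
[[0.5811 0.082  0.0467]
 [0.5825 0.0872 0.0473]
 [0.5795 0.0786 0.0501]
 [0.5805 0.0859 0.052 ]
 [0.5826 0.0988 0.0522]
 [0.5811 0.0828 0.0526]
 [0.5817 0.092  0.0532]
 [0.5829 0.0976 0.0541]
 [0.5821 0.0896 0.0542]
 [0.5302 0.1076 0.0546]
 [0.5842 0.1027 0.0546]
 [0.5834 0.0947 0.0548]]
0.04 2 [0.581 0.082 0.047] [0.582 0.087 0.047]
0.05 27 [0.523 0.077 0.05 ] [0.592 0.109 0.06 ]
0.06 45 [0.521 0.08  0.061] [0.593 0.113 0.07 ]
0.07 41 [0.521 0.082 0.071] [0.593 0.112 0.08 ]
0.08 40 [0.522 0.081 0.08 ] [0.594 0.115 0.09 ]
0.09 107 [0.503 0.082 0.09 ] [0.61  0.118 0.1  ]
0.1 149 [0.499 0.071 0.1  ] [0.615 0.122 0.11 ]
0.11 150 [0.497 0.075 0.11 ] [0.617 0.121 0.12 ]
```

The picture shows that the tray has not moved. Projection and depth both put the open fingertips at about z=0.04, while the reported TCP is at 0.008, so they are hovering over the rear rim. I'll back off, then lower in small steps and check the height and the force.

>>> servo_tool([
  {"xyz": [0,0.005,-0.01],"twist": [0,0,0],"jaw": 0.55},
  {"xyz": [0,0.025,-0.01],"twist": [0,0,0],"jaw": 0.55},
  {"xyz": [0,0.045,0],"twist": [0,0,0],"jaw": 0.55},
  {"xyz": [0,0.045,0.005],"twist": [0,0,0],"jaw": 0.55},
  {"xyz": [0,0.045,0.01],"twist": [0,0,0],"jaw": 0.55},
  {"xyz": [0,0.045,0.01],"twist": [0,0,0],"jaw": 0.55},
  {"xyz": [0,0.045,0.01],"twist": [0,0,0],"jaw": 0.55},
])

```text
clock: 4.58
tcp_pos: [0.5474, 0.0507, -0.0022]
orientation: [-0.0, 0.994, -0.111, -0.0]
wrist_force: [-0.2, 0.9, -0.6]
finger_gap: 0.0469
```

```bash
cat >> h.py <<'E'
def tips(c):
    P=cloud(c);t=env.get_state()["tcp_pos"];hsv=cv2.cvtColor(c["color"],cv2.COLOR_RGB2HSV)
    m=(np.hypot(P[...,0]-t[0],P[...,1]-t[1])<.06)&(P[...,2]<.15)&(P[...,2]>.006)&(hsv[...,1]<90)
    m&=~((P[...,1]>t[1]+.03))
    n,l,s,ce=cv2.connectedComponentsWithStats(m.astype(np.uint8))
    for i in range(1,n):
        if s[i,4]>10:
            q=P[l==i];print(" tip",ce[i].round(),s[i,4],q.min(0).round(3),q.max(0).round(3))
E
python3 - <<'E'
from h import *
c=cam("side");s=env.get_state();print(s["tcp_pos"],yaw(),s["wrist_force"],s["joint_pos"]);tips(c);print(fit2(c,[-.175,.013,-.22]))
save("s4.png",cv2.resize(c["color"][200:300,250:400],None,fx=5,fy=5,interpolation=cv2.INTER_CUBIC))
E
```

```text
[ 0.54761494  0.05084061 -0.00204094] -0.2218140197143326 [0.26875934 1.10739917 0.1999041 ] [-5.34427340e-02  4.04313361e-01 -3.34726812e-01  8.31699294e-01
  5.97945094e-05  1.73916761e+00]
 tip [321. 230.] 1304 [0.489 0.029 0.037] [0.607 0.079 0.15 ]
(array([-0.1774,  0.013 , -0.2188]), np.float64(0.025))
```

View pics/s4.png

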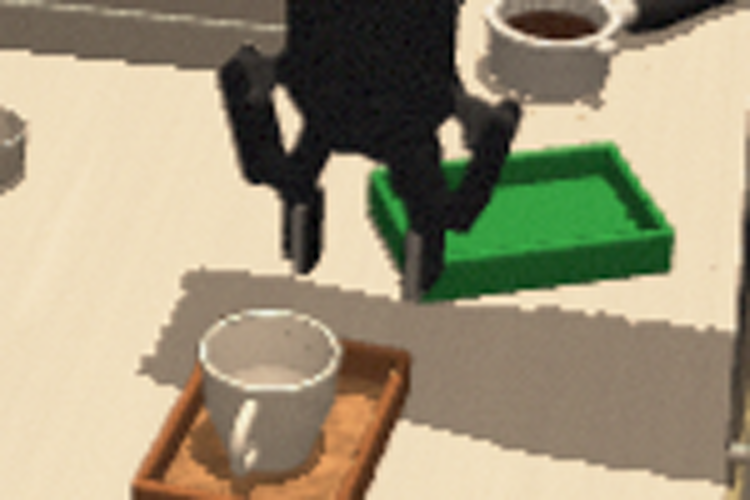

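Fingertip depth gives z≈0.037 with the TCP at −0.002, and the tray is unmoved. I'll lower 18 mm and check.

>>> servo_tool([
  {"xyz": [0,0,0.005],"twist": [0,0,0],"jaw": 0.55},
  {"xyz": [0,0,0.01],"twist": [0,0,0],"jaw": 0.55},
  {"xyz": [0,0,0.014],"twist": [0,0,0],"jaw": 0.55},
  {"xyz": [0,0,0.018],"twist": [0,0,0],"jaw": 0.55},
  {"xyz": [0,0,0.018],"twist": [0,0,0],"jaw": 0.55},
  {"xyz": [0,0,0.018],"twist": [0,0,0],"jaw": 0.55},
])

```text
clock: 5.13
tcp_pos: [0.547, 0.0505, -0.0207]
orientation: [0.0, 0.994, -0.111, -0.001]
wrist_force: [-0.1, -0.2, 0.4]
finger_gap: 0.0469
```

```bash
python3 - <<'E'
from h import *
c=cam("side");s=env.get_state();print(s["tcp_pos"],yaw(),s["wrist_force"]);tips(c)
json.dump(list(s["tcp_pos"])+[yaw()],open("cmd.json","w"))
E
```

```text
[ 0.54727856  0.05044832 -0.02044097] -0.22231123330235347 [ 0.53232628  0.02206121 -0.55156074]
 tip [322. 236.] 1342 [0.488 0.024 0.018] [0.607 0.08  0.15 ]
```

```bash
python3 - <<'E'
from h import *
Z=-.027
p=[-.1765,.013,-.22]
a=arc(p,[(.015,-.34,5),(.01,-.34,3)])
c0=cur()
plan([(c0[0],c0[1],Z,c0[3]),pusher(p,.095,Z)],.55,step=.006)
print();plan([pusher(p,.082,Z),pusher(p,.076,Z)]+[pusher(t,.076,Z) for t in a],.55,step=.0055)
print(a[-1],cur())
E
```

```text
[{"xyz":[0.0,0.0,0.0033],"twist":[0,0,-0.0],"jaw":0.55},{"xyz":[0.0,0.0,0.0066],"twist":[0,0,-0.0],"jaw":0.55},{"xyz":[0.0046,0.0002,0.0066],"twist":[0,0,-0.0399],"jaw":0.55},{"xyz":[0.0091,0.0004,0.0066],"twist":[0,0,-0.0799],"jaw":0.55},{"xyz":[0.0137,0.0005,0.0066],"twist":[0,0,-0.1198],"jaw":0.55}]

[{"xyz":[-0.0,-0.0043,-0.0],"twist":[0,0,-0.0],"jaw":0.55},{"xyz":[-0.0,-0.0086,-0.0],"twist":[0,0,-0.0],"jaw":0.55},{"xyz":[-0.0001,-0.013,-0.0],"twist":[0,0,-0.0],"jaw":0.55},{"xyz":[-0.0001,-0.016,-0.0],"twist":[0,0,-0.0],"jaw":0.55},{"xyz":[-0.0001,-0.019,-0.0],"twist":[0,0,-0.0],"jaw":0.55},{"xyz":[-0.0018,-0.022,-0.0],"twist":[0,0,0.024],"jaw":0.55},{"xyz":[-0.0036,-0.025,-0.0],"twist":[0,0,0.048],"jaw":0.55},{"xyz":[-0.0052,-0.0281,-0.0],"twist":[0,0,0.072],"jaw":0.55},{"xyz":[-0.0068,-0.0313,-0.0],"twist":[0,0,0.096],"jaw":0.55},{"xyz":[-0.0083,-0.0345,-0.0],"twist":[0,0,0.12],"jaw":0.55},{"xyz":[-0.0079,-0.0378,-0.0],"twist":[0,0,0.12],"jaw":0.55},{"xyz":[-0.0075,-0.0411,-0.0],"twist":[0,0,0.12],"jaw":0.55}]
[{"xyz":[0.0,-0.0033,-0.0],"twist":[0,0,-0.0],"jaw":0.55}]
(np.float64(-0.15266492393400713), np.float64(0.005522181673287616), -0.3400000000000001) [0.5580046235315724, 0.09181035350077921, -0.027040969265709994, -0.22251123330235345]
```

>>> servo_tool([
  {"xyz": [0,0,0.0033],"twist": [0,0,0],"jaw": 0.55},
  {"xyz": [0,0,0.0066],"twist": [0,0,0],"jaw": 0.55},
  {"xyz": [0.0046,0.0002,0.0066],"twist": [0,0,-0.04],"jaw": 0.55},
  {"xyz": [0.0091,0.0004,0.0066],"twist": [0,0,-0.08],"jaw": 0.55},
  {"xyz": [0.0137,0.0005,0.0066],"twist": [0,0,-0.12],"jaw": 0.55},
  {"xyz": [0.0137,0.0005,0.0066],"twist": [0,0,-0.12],"jaw": 0.55},
])

```text
clock: 5.68
tcp_pos: [0.5617, 0.0466, -0.0269]
orientation: [0.0, 0.999, -0.051, 0.001]
wrist_force: [0.8, -0.4, 0.6]
finger_gap: 0.0471
```

>>> servo_tool([
  {"xyz": [0,-0.0043,0],"twist": [0,0,0],"jaw": 0.55},
  {"xyz": [0,-0.0086,0],"twist": [0,0,0],"jaw": 0.55},
  {"xyz": [0,-0.013,0],"twist": [0,0,0],"jaw": 0.55},
  {"xyz": [0,-0.016,0],"twist": [0,0,0],"jaw": 0.55},
  {"xyz": [0,-0.019,0],"twist": [0,0,0],"jaw": 0.55},
  {"xyz": [-0.0018,-0.022,0],"twist": [0,0,0.024],"jaw": 0.55},
  {"xyz": [-0.0036,-0.025,0],"twist": [0,0,0.048],"jaw": 0.55},
  {"xyz": [-0.0052,-0.0281,0],"twist": [0,0,0.072],"jaw": 0.55},
  {"xyz": [-0.0068,-0.0313,0],"twist": [0,0,0.096],"jaw": 0.55},
  {"xyz": [-0.0083,-0.0345,0],"twist": [0,0,0.12],"jaw": 0.55},
  {"xyz": [-0.0083,-0.0345,0],"twist": [0,0,0.12],"jaw": 0.55},
])

```text
clock: 6.6
tcp_pos: [0.5555, 0.0824, -0.0268]
orientation: [0.0, 0.994, -0.111, -0.0]
wrist_force: [-0.4, -0.1, -0.7]
finger_gap: 0.0472
```

```bash
cat >> h.py <<'E'
def look(p0,near=31,name=None):
    c=cam("side");p,e=fit2(c,p0,near);s=env.get_state();t=s["tcp_pos"];y=yaw();a=p[2]+TH;h=np.array([np.cos(a),np.sin(a)])
    r=t[:2]-toworld(p[:2]);print("tray",p,e,"tcp in tray",(r@h).round(4),(r@np.array([-h[1],h[0]])).round(4),"yaw rel",round(y+np.pi/2-a,3),"z",t[2].round(4),"F",s["wrist_force"].round(1),"t",s["clock"]);
    json.dump([float(v) for v in t]+[float(y)],open("cmd.json","w"))
    z=cloud(c);m=(z[...,2]>.045)&(z[...,2]<.08)&(z[...,0]>.5)&(z[...,0]<.65)&(c["color"].min(2)>120)&(z[...,1]>.1)&(z[...,1]<.42)
    q=z[m];print("cup",[todock(np.median(q,0)[:2]).round(3),q[:,2].max().round(3),len(q)] if len(q) else None)
    if name: save(name,cv2.resize(c["color"][200:400,200:440],None,fx=3.2,fy=3,interpolation=cv2.INTER_CUBIC))
    return c,p
E
python3 - <<'E'
from h import *
c,p=look([-.16,.008,-.34],51,"s5.png");tips(c)
E
```

```text
tray [-0.1637  0.0093 -0.3403] 0.023 tcp in tray -0.0741 0.0003 yaw rel 0.001 z -0.0268 F [-0.9 -0.4 -0.2] t 6.65
cup [array([-0.167, -0.004]), np.float64(0.062), 175]
 tip [316. 245.] 1373 [0.496 0.058 0.021] [0.616 0.112 0.15 ]
```

View pics/s5.png

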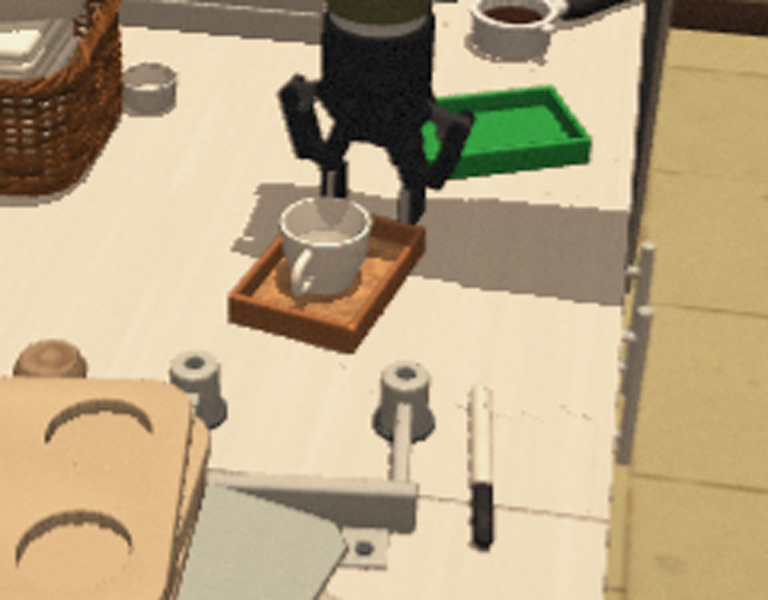

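The picture shows the tray turned with the fingers, and the cup upright. The tray follows the pusher accurately (relative yaw 0.001), so I'll carry on along the S path.

```bash
python3 - <<'E'
from h import *
Z=-.027
p=[-.1637,.0093,-.34]
a=arc(p,[(.012,-.34,4),(.032,0,12)])
plan([pusher(t,.074,Z) for t in a],.55,step=.0075)
print(a[-1],cur())
E
```

```text
[{"xyz":[0.0004,-0.0031,0.0002],"twist":[0,0,0.001],"jaw":0.55},{"xyz":[0.0004,-0.0061,0.0002],"twist":[0,0,0.001],"jaw":0.55},{"xyz":[0.0004,-0.0091,0.0002],"twist":[0,0,0.001],"jaw":0.55},{"xyz":[0.0004,-0.0121,0.0002],"twist":[0,0,0.001],"jaw":0.55},{"xyz":[0.0024,-0.0148,0.0002],"twist":[0,0,-0.0273],"jaw":0.55},{"xyz":[0.0044,-0.0175,0.0002],"twist":[0,0,-0.0557],"jaw":0.55},{"xyz":[0.0063,-0.0203,0.0002],"twist":[0,0,-0.084],"jaw":0.55},{"xyz":[0.0082,-0.0232,0.0002],"twist":[0,0,-0.1123],"jaw":0.55},{"xyz":[0.0099,-0.0261,0.0002],"twist":[0,0,-0.1407],"jaw":0.55},{"xyz":[0.0116,-0.029,0.0002],"twist":[0,0,-0.169],"jaw":0.55},{"xyz":[0.0131,-0.032,0.0002],"twist":[0,0,-0.1973],"jaw":0.55},{"xyz":[0.0146,-0.0351,0.0002],"twist":[0,0,-0.2257],"jaw":0.55}]
[{"xyz":[0.0021,-0.0027,-0.0],"twist":[0,0,-0.0283],"jaw":0.55},{"xyz":[0.0041,-0.0054,-0.0],"twist":[0,0,-0.0566],"jaw":0.55},{"xyz":[0.006,-0.0082,-0.0],"twist":[0,0,-0.085],"jaw":0.55},{"xyz":[0.0078,-0.0111,-0.0],"twist":[0,0,-0.1133],"jaw":0.55}]
(np.float64(-0.12099887368552331), np.float64(-8.982151227064571e-05), -1.3183898417423734e-16) [0.5853710464547632, 0.12455920431160111, -0.027025943133453016, 0.11752837590745553]
```

>>> servo_tool([
  {"xyz": [0.0002,-0.0031,0],"twist": [0,0,0.001],"jaw": 0.55},
  {"xyz": [0.0004,-0.0061,0],"twist": [0,0,0.001],"jaw": 0.55},
  {"xyz": [0.0004,-0.0091,0],"twist": [0,0,0.001],"jaw": 0.55},
  {"xyz": [0.0004,-0.0121,0],"twist": [0,0,0.001],"jaw": 0.55},
  {"xyz": [0.0024,-0.0148,0],"twist": [0,0,-0.027],"jaw": 0.55},
  {"xyz": [0.0044,-0.0175,0],"twist": [0,0,-0.056],"jaw": 0.55},
  {"xyz": [0.0063,-0.0203,0],"twist": [0,0,-0.084],"jaw": 0.55},
  {"xyz": [0.0082,-0.0232,0],"twist": [0,0,-0.112],"jaw": 0.55},
  {"xyz": [0.0099,-0.0261,0],"twist": [0,0,-0.141],"jaw": 0.55},
  {"xyz": [0.0116,-0.029,0],"twist": [0,0,-0.169],"jaw": 0.55},
  {"xyz": [0.0131,-0.032,0],"twist": [0,0,-0.197],"jaw": 0.55},
  {"xyz": [0.0146,-0.0351,0],"twist": [0,0,-0.2257],"jaw": 0.55},
])

```text
clock: 7.65
tcp_pos: [0.5782, 0.1133, -0.0269]
orientation: [0.0, 1.0, 0.003, 0.0]
wrist_force: [0.2, -2.1, -0.6]
finger_gap: 0.047
```

```bash
python3 - <<'E'
from h import *
k=cur();c,p=look([-.13,.0009,-.11],41);json.dump(k,open("cmd.json","w"))
E
```

```text
tray [-0.1317  0.0004 -0.1103] 0.025 tcp in tray -0.0735 -0.0007 yaw rel 0.001 z -0.0268 F [ 0.5 -0.2 -1.1] t 7.7
cup [array([-0.146, -0.003]), np.float64(0.075), 252]
```

>>> servo_tool([
  {"xyz": [0.0021,-0.0027,0],"twist": [0,0,-0.028],"jaw": 0.55},
  {"xyz": [0.0041,-0.0054,0],"twist": [0,0,-0.057],"jaw": 0.55},
  {"xyz": [0.006,-0.0082,0],"twist": [0,0,-0.085],"jaw": 0.55},
  {"xyz": [0.0078,-0.0111,0],"twist": [0,0,-0.113],"jaw": 0.55},
  {"xyz": [0.0078,-0.0111,0],"twist": [0,0,-0.113],"jaw": 0.55},
])

```text
clock: 8.12
tcp_pos: [0.5862, 0.1249, -0.0268]
orientation: [-0.0, 0.998, 0.059, 0.0]
wrist_force: [0.1, -1.3, -0.6]
finger_gap: 0.0467
```

```bash
python3 - <<'E'
from h import *
c,p=look([-.12,0,0],41,"s6.png")
c=cam("top");d=tpose(c);print(d[:4])
p=[p[0],p[1],p[2]]
a=arc(p,[(.03,0,10)])
plan([pusher(t,.0735,-.027) for t in a],.55,step=.0075);print(a[-1])
E
```

```text
tray [-0.1203 -0.0004  0.0037] 0.021 tcp in tray -0.0745 -0.0 yaw rel -0.004 z -0.0268 F [ 1.5  0.4 -0.2] t 8.1667
cup [array([-0.134, -0.003]), np.float64(0.079), 257]Traceback (most recent call last):
  File "<stdin>", line 3, in <module>
  File "h.py", line 38, in tpose
    n,l,s,_=cv2.connectedComponentsWithStats(m); k=1+np.argmax(s[1:,4])
                                                     ~~~~~~~~~^^^^^^^^^
    return _wrapfunc(a, 'argmax', axis=axis, out=out, **kwds)
    return bound(*args, **kwds)
ValueError: attempt to get argmax of an empty sequence
```

View pics/s6.png

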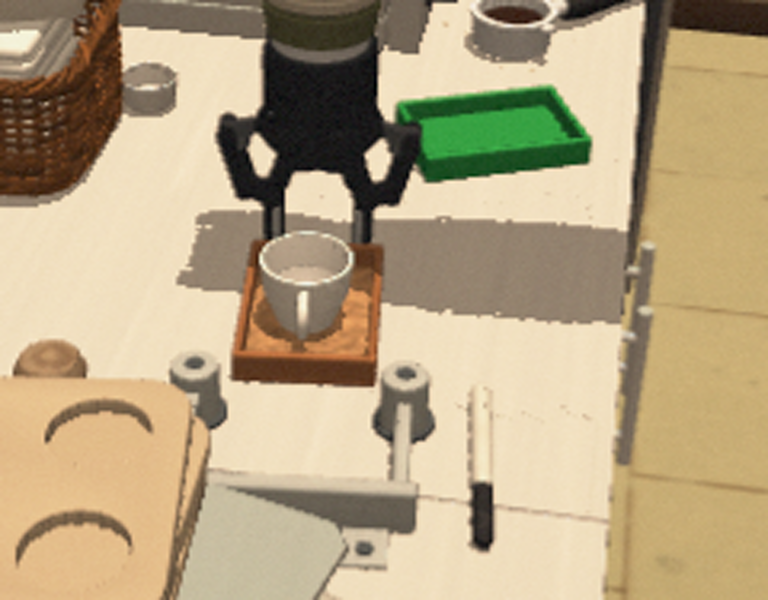

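The tray is square to the dock and centred in front of the mouth (y −0.4 mm, yaw 0.004). The cup is upright.

```bash
python3 - <<'E'
from h import *
k=cur();print(k)
t=[(-.1203+.0032*i,0,0) for i in range(1,13)]
plan([pusher(q,.0745,-.027) for q in t],.55,step=.0075);print(t[-1])
E
```

```text
[0.5859308163694885, 0.12485851633003332, -0.0268341117877089, 0.11738358555145152]
[{"xyz":[-0.0007,-0.0032,0.0002],"twist":[0,0,-0.0001],"jaw":0.55},{"xyz":[-0.0007,-0.0064,0.0002],"twist":[0,0,-0.0001],"jaw":0.55},{"xyz":[-0.0007,-0.0096,0.0002],"twist":[0,0,-0.0001],"jaw":0.55},{"xyz":[-0.0007,-0.0128,0.0002],"twist":[0,0,-0.0001],"jaw":0.55},{"xyz":[-0.0007,-0.016,0.0002],"twist":[0,0,-0.0001],"jaw":0.55},{"xyz":[-0.0007,-0.0192,0.0002],"twist":[0,0,-0.0001],"jaw":0.55},{"xyz":[-0.0007,-0.0224,0.0002],"twist":[0,0,-0.0001],"jaw":0.55},{"xyz":[-0.0007,-0.0256,0.0002],"twist":[0,0,-0.0001],"jaw":0.55},{"xyz":[-0.0007,-0.0288,0.0002],"twist":[0,0,-0.0001],"jaw":0.55},{"xyz":[-0.0007,-0.032,0.0002],"twist":[0,0,-0.0001],"jaw":0.55},{"xyz":[-0.0007,-0.0352,0.0002],"twist":[0,0,-0.0001],"jaw":0.55},{"xyz":[-0.0007,-0.0384,0.0002],"twist":[0,0,-0.0001],"jaw":0.55}]
(-0.0819, 0, 0)
```

>>> servo_tool([
  {"xyz": [-0.0002,-0.0032,0],"twist": [0,0,0],"jaw": 0.55},
  {"xyz": [-0.0004,-0.0064,0],"twist": [0,0,0],"jaw": 0.55},
  {"xyz": [-0.0006,-0.0096,0],"twist": [0,0,0],"jaw": 0.55},
  {"xyz": [-0.0007,-0.0128,0],"twist": [0,0,0],"jaw": 0.55},
  {"xyz": [-0.0007,-0.016,0],"twist": [0,0,0],"jaw": 0.55},
  {"xyz": [-0.0007,-0.0192,0],"twist": [0,0,0],"jaw": 0.55},
  {"xyz": [-0.0007,-0.0224,0],"twist": [0,0,0],"jaw": 0.55},
  {"xyz": [-0.0007,-0.0256,0],"twist": [0,0,0],"jaw": 0.55},
  {"xyz": [-0.0007,-0.0288,0],"twist": [0,0,0],"jaw": 0.55},
  {"xyz": [-0.0007,-0.032,0],"twist": [0,0,0],"jaw": 0.55},
  {"xyz": [-0.0007,-0.0352,0],"twist": [0,0,0],"jaw": 0.55},
  {"xyz": [-0.0007,-0.0384,0],"twist": [0,0,0],"jaw": 0.55},
])

```text
clock: 9.22
tcp_pos: [0.5805, 0.1626, -0.0268]
orientation: [0.0, 0.998, 0.058, -0.0]
wrist_force: [0.1, -0.8, -1.1]
finger_gap: 0.0465
```

```bash
python3 - <<'E'
from h import *
c,p=look([-.082,0,0],41)
t=[(p[0]+.0032*i,0,0) for i in range(1,13)]
plan([pusher(q,.0745,-.027) for q in t],.55,step=.0075);print(t[-1])
E
```

```text
tray [-0.0826 -0.0005  0.0071] 0.024 tcp in tray -0.0734 0.0013 yaw rel -0.008 z -0.0269 F [ 0.  -0.  -0.5] t 9.2667
cup [array([-0.095, -0.002]), np.float64(0.079), 283]
[{"xyz":[0.0003,-0.0021,0.0001],"twist":[0,0,-0.0007],"jaw":0.55},{"xyz":[0.0003,-0.0053,0.0001],"twist":[0,0,-0.0007],"jaw":0.55},{"xyz":[0.0003,-0.0085,0.0001],"twist":[0,0,-0.0007],"jaw":0.55},{"xyz":[0.0003,-0.0117,0.0001],"twist":[0,0,-0.0007],"jaw":0.55},{"xyz":[0.0003,-0.0149,0.0001],"twist":[0,0,-0.0007],"jaw":0.55},{"xyz":[0.0003,-0.0181,0.0001],"twist":[0,0,-0.0007],"jaw":0.55},{"xyz":[0.0003,-0.0213,0.0001],"twist":[0,0,-0.0007],"jaw":0.55},{"xyz":[0.0003,-0.0245,0.0001],"twist":[0,0,-0.0007],"jaw":0.55},{"xyz":[0.0003,-0.0277,0.0001],"twist":[0,0,-0.0007],"jaw":0.55},{"xyz":[0.0003,-0.0309,0.0001],"twist":[0,0,-0.0007],"jaw":0.55},{"xyz":[0.0003,-0.0341,0.0001],"twist":[0,0,-0.0007],"jaw":0.55},{"xyz":[0.0003,-0.0373,0.0001],"twist":[0,0,-0.0007],"jaw":0.55}]
(np.float64(-0.0442), 0, 0)
```

No jamming force. The tray's nose is past the posts' front faces, so I'll continue straight.

>>> servo_tool([
  {"xyz": [0,-0.0021,0],"twist": [0,0,0],"jaw": 0.55},
  {"xyz": [0,-0.0053,0],"twist": [0,0,0],"jaw": 0.55},
  {"xyz": [0,-0.0085,0],"twist": [0,0,0],"jaw": 0.55},
  {"xyz": [0,-0.0117,0],"twist": [0,0,0],"jaw": 0.55},
  {"xyz": [0,-0.0149,0],"twist": [0,0,0],"jaw": 0.55},
  {"xyz": [0,-0.0181,0],"twist": [0,0,0],"jaw": 0.55},
  {"xyz": [0,-0.0213,0],"twist": [0,0,0],"jaw": 0.55},
  {"xyz": [0,-0.0245,0],"twist": [0,0,0],"jaw": 0.55},
  {"xyz": [0,-0.0277,0],"twist": [0,0,0],"jaw": 0.55},
  {"xyz": [0,-0.0309,0],"twist": [0,0,0],"jaw": 0.55},
  {"xyz": [0,-0.0341,0],"twist": [0,0,0],"jaw": 0.55},
  {"xyz": [0,-0.0373,0],"twist": [0,0,0],"jaw": 0.55},
])

```text
clock: 10.27
tcp_pos: [0.5762, 0.1996, -0.0268]
orientation: [0.0, 0.998, 0.058, -0.0]
wrist_force: [0.6, -2.0, -1.1]
finger_gap: 0.0468
```

```bash
python3 - <<'E'
from h import *
c,p=look([-.045,0,0],41,"s7.png")
E
```

```text
tray [-0.0456 -0.0002  0.0086] 0.034 tcp in tray -0.0731 0.0011 yaw rel -0.009 z -0.0268 F [-0.2 -0.1 -0.4] t 10.3167
cup [array([-0.056, -0.002]), np.float64(0.079), 297]
```

View pics/s7.png

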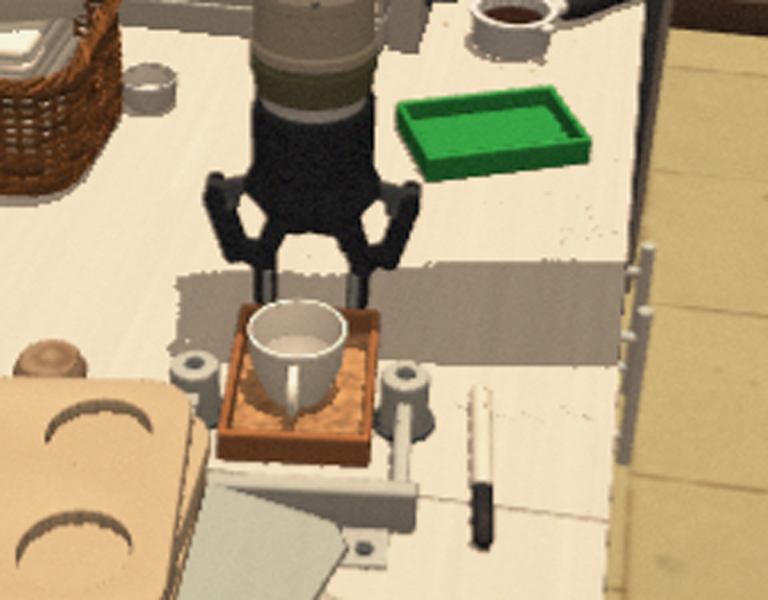

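The tray is between the posts at crop (217–365, 440) with the cup upright and about 45 mm to go.

>>> servo_tool([
  {"xyz": [0,-0.003,0],"twist": [0,0,0],"jaw": 0.55},
  {"xyz": [0,-0.006,0],"twist": [0,0,0],"jaw": 0.55},
  {"xyz": [0,-0.009,0],"twist": [0,0,0],"jaw": 0.55},
  {"xyz": [0,-0.012,0],"twist": [0,0,0],"jaw": 0.55},
  {"xyz": [0,-0.015,0],"twist": [0,0,0],"jaw": 0.55},
  {"xyz": [0,-0.018,0],"twist": [0,0,0],"jaw": 0.55},
  {"xyz": [0,-0.021,0],"twist": [0,0,0],"jaw": 0.55},
  {"xyz": [0,-0.024,0],"twist": [0,0,0],"jaw": 0.55},
  {"xyz": [0,-0.027,0],"twist": [0,0,0],"jaw": 0.55},
  {"xyz": [0,-0.03,0],"twist": [0,0,0],"jaw": 0.55},
  {"xyz": [0,-0.033,0],"twist": [0,0,0],"jaw": 0.55},
  {"xyz": [0,-0.036,0],"twist": [0,0,0],"jaw": 0.55},
])

```text
clock: 11.32
tcp_pos: [0.572, 0.2353, -0.0268]
orientation: [0.0, 0.998, 0.058, 0.0]
wrist_force: [1.2, -1.7, -0.3]
finger_gap: 0.0472
```

>>> servo_tool([
  {"xyz": [0,-0.0015,0],"twist": [0,0,0],"jaw": 0.55},
  {"xyz": [0,-0.003,0],"twist": [0,0,0],"jaw": 0.55},
  {"xyz": [0,-0.0045,0],"twist": [0,0,0],"jaw": 0.55},
  {"xyz": [0,-0.006,0],"twist": [0,0,0],"jaw": 0.55},
])

```text
clock: 11.65
tcp_pos: [0.5714, 0.2411, -0.0268]
orientation: [0.0, 0.998, 0.058, 0.0]
wrist_force: [0.3, -2.5, 0.0]
finger_gap: 0.047
```

```bash
python3 - <<'E'
from h import *
c,p=look([-.003,0,0],41)
E
```

```text
tray [-0.0023 -0.0006 -0.016 ] 0.136 tcp in tray -0.075 -0.0005 yaw rel 0.015 z -0.0268 F [ 0.7 -1.5  0.6] t 11.7
cup [array([-0.015, -0.002]), np.float64(0.078), 319]
```

Only millimetres remain, so I'll advance slowly until the force rises at the back stop.

>>> servo_tool([
  {"xyz": [0,-0.001,0],"twist": [0,0,0],"jaw": 0.55},
  {"xyz": [0,-0.002,0],"twist": [0,0,0],"jaw": 0.55},
])

```text
clock: 11.87
tcp_pos: [0.5712, 0.2414, -0.0268]
orientation: [0.002, 0.998, 0.058, 0.0]
wrist_force: [-0.1, -9.5, 2.2]
finger_gap: 0.0473
```

>>> servo_tool([
  {"xyz": [0,-0.001,0],"twist": [0,0,0],"jaw": 0.55},
  {"xyz": [0,-0.002,0],"twist": [0,0,0],"jaw": 0.55},
])

```text
clock: 12.03
tcp_pos: [0.5711, 0.2414, -0.0268]
orientation: [0.003, 0.998, 0.057, -0.0]
wrist_force: [0.7, -15.2, 4.4]
finger_gap: 0.0474
```

The force rose to 15 N with no further motion, so the tray is against the stop. Backing off and up.

>>> servo_tool([
  {"xyz": [0,0.004,0],"twist": [0,0,0],"jaw": 0.55},
  {"xyz": [0,0.015,0],"twist": [0,0,0],"jaw": 0.55},
  {"xyz": [0,0.03,0],"twist": [0,0,0],"jaw": 0.55},
  {"xyz": [0,0.05,0],"twist": [0,0,0],"jaw": 0.55},
  {"xyz": [0,0.07,0],"twist": [0,0,0],"jaw": 0.55},
  {"xyz": [0,0.09,-0.02],"twist": [0,0,0],"jaw": 0.55},
  {"xyz": [0,0.11,-0.05],"twist": [0,0,0],"jaw": 0.55},
  {"xyz": [0,0.13,-0.085],"twist": [0,0,0],"jaw": 0.55},
  {"xyz": [0,0.15,-0.12],"twist": [0,0,0],"jaw": 0.55},
  {"xyz": [0,0.17,-0.15],"twist": [0,0,0],"jaw": 0.55},
  {"xyz": [0,0.2,-0.17],"twist": [0,0,0],"jaw": 0.55},
  {"xyz": [0,0.22,-0.18],"twist": [0,0,0],"jaw": 0.55},
])

```text
clock: 13.03
tcp_pos: [0.5983, 0.0236, 0.1572]
orientation: [0.001, 0.998, 0.058, 0.003]
wrist_force: [0.2, -0.5, -0.4]
finger_gap: 0.0467
```

```bash
python3 - <<'E'
from h import *
c=cam("top");print(fit2(c,[0,0,0]),env.get_state()["tcp_pos"])
d=tpose(c);print(d[:4])
c2=cam("side");print(fit2(c2,[0,0,0]))
b=cv2.resize(c["color"][170:340,90:330],None,fx=3.2,fy=3.2,interpolation=cv2.INTER_CUBIC);save("t8.png",b)
E
```

```text
(array([ 0.0015, -0.0004, -0.0069]), np.float64(0.025)) [0.59940422 0.02051944 0.15792344]
(array([-8.30807336e-04, -5.94802693e-05]), np.float64(-0.006682299445656348), 0.13217681646347046, 0.09105424582958221)
(array([-0.001 , -0.0002, -0.0091]), np.float64(0.141))
```

View pics/t8.png

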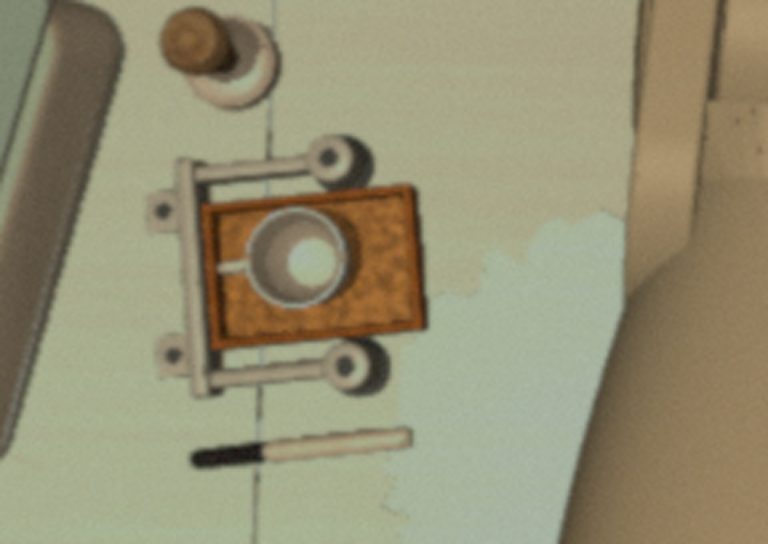

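The tray is flush on the back stop between the posts, with the cup upright. The pen and tamper look undisturbed and the arm is clear.

```bash
python3 - <<'E'
from h import *
print(env.hand_in(), env.get_state()["clock"])
E
```

```text
the job is handed in; nothing more can be done
the job is handed in; nothing more can be done
```

The tray is home against the dock's back stop with the cup still standing on it. I pushed it from behind with two spread fingertips, in an S-curve through the posts, and handed the job in with the clock at about 13 s of the 66 s limit.

**Last checks**
- **At the stop:** the push force rose to about 15 N with no further motion.
- **Position after backing off:** the top view put the tray within about 1.5 mm and 0.007 rad of home. A second fit from the same view and the side view agreed to within 1–2.5 mm. The side fit was poor there (mismatch 0.14).
- **Surroundings:** in the last top picture the cup was upright, the tamper, pen and dock looked undisturbed, and the arm was clear. I did not check the portafilter or the green tray in that final crop, but the arm did not go near them.

**What disagreed:** the open fingertips stood about 35–39 mm higher than the reported tool point, where the text gives at most 13 mm. My first approach therefore went over the rear rim without touching it; the tray pose was unchanged. I measured the tip height in the side camera, lowered the tool to match and repeated the push.

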